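Find the catch and unlock the knife chest

ROBOT

A 6-joint arm with a two-finger parallel gripper is mounted at the origin on the work surface. World frame = base frame: x ahead of the robot, y to its left, z up, the work surface at z = 0. Lengths are in m, angles in rad, forces in N, time in s.
With the tool pointing down it reaches from about 0.35 to 0.775 m from the base axis. Payload 7.3 kg.
Tool frame: the origin (TCP) lies at the very end of the fingers, on their centre line; the grasp point (between the pads) lies 19 mm behind it; z points along the fingers, y is the line along which they close (so a half turn about z gives the same grasp; the last joint's range is limited). The gripper opens to 92 mm and grips with 3 to 60 N. Pads are 19 mm wide; open, the fingers measure 130 mm over their backs; the gripper's body (75 mm by 190 mm) begins 47 mm behind the grasp point.
Start: joints at [1.158, 0.342, 1.524, -0, 1.275, -0.146], TCP at [0.138, 0.506, 0.227] pointing down, gripper open.
Joint ranges: [-2.53, 2.53], [-0.77, 2.02], [0.04, 2.7], [-1, 4.14], [0.28, 2.66], [-3.11, 3.11]. Speed limits (rad/s): [2.57, 2.57, 3.14, 3.14, 3.14, 3.14].

INTERFACE

Orientations are given as [roll, pitch, yaw] about the fixed x, y, z axes, in that order (R = Rz(yaw) Ry(pitch) Rx(roll)).
In Python, from cell import robot gives the robot as it stands.
- The arm moves only by the tool apply_moves, never from a script. Its argument "motion" is text: rows parted by semicolons, each of 7 numbers parted by spaces: the opening in per cent of the stroke, from 0 (shut) to 100 (fully open), then the shift along the tool's x, y, z in cm, then the turn, a rotation vector about the tool's x, y, z in rad. A call has 1 to 20 rows; each row shifts and turns the commanded pose from where the row before left it, along the tool's axes as they then stand; what a row does not reach is not made up. A row lasts 1/8 s, in which the tool goes at most 62.5 mm and 10.7 degrees, less where a joint would pass 70% of its speed; a pose out of reach is approached as far as the arm can. A call with a gripper value outside its range is refused whole. The fingers move at their own pace and stop on an object; "force" is the grip in N (left out, the last holds). Time passes only in rows, so rows that do not move let the fingers close. It gives the time, the measured TCP pose, the force, the opening and the grip force at its end, in the units of the state.
- robot.observe(): the state, without advancing time (a new reading comes with each control period).
- robot.read_camera(name): name is "scene" or "top" or "wrist"; returns a dict with "img" (400x640x3 uint8, red, green, blue), "fovy" (degrees; the focal length in pixels is half the picture's height over the tangent of half this angle, whatever the lens; pixels are square), "cx", "cy" (the principal point, pixels), "R" (3x3) and "t" (3): a world point X has camera coordinates R X + t; the wrist camera has in their place "hand_eye" (4x4, takes a point from camera to tool coordinates, whose origin is the TCP and whose axes are the flange's). Camera axes: x right, y down, z forward; pixel columns grow to the right and rows downward; lengths in m; the calibration is good to about 2 mm. A picture is of the moment at which its call begins: read the wrist's pose just before it. There is no depth.
- robot.hand_in(): hands the job in; it is judged then, once.
Trained networks look in a picture, given as the dict that the camera call returned (one of the last four; its "shot" number tells which), for a name from the list of things; names that differ only in an ending like _2 or _b are one class to them, and where a whole thing is asked for, a point or a joint stands for the part that bears it (a point fixed in the world has none). Each returns a list of dicts, best first, with "score" (0 to 1); they miss things now and then, are a little off and sometimes report something else, mostly with a low value. They report only what shows in the picture. A call takes as long as a camera call.
- robot.search_frame(target, picture): "centre" ([x, y, z] in m, in world coordinates, good to about 4 mm: the middle of the surface that is visible of it).
- robot.trace(target, picture): "pixels" (400x640 bool, what is visible of it).
The state is a dict: "time": time; "qpos": joint angles; "qvel": joint speeds; "joint_efforts": joint torques, N m; "tool_pos": TCP position; "tool_rot": TCP orientation; "contact_force": force on the tool from outside, world axes, zero at the start; "torque": the same for the moment, N m; "opening": finger opening in m; "grip_force": force on a finger pad.
Only numpy, scipy, OpenCV 4.12 (cv2) and the standard library are available. Lean on these libraries where they do the work, as an engineer would, in place of code of your own. Each camera call takes 0.05 s, during which the arm holds its last target. There are 200 camera calls.

TASK

Take the red-bowed key from its wooden stand and put it down into the brass lock on the lid of the blue knife chest. Pressing only lightly, turn it to and fro until it drops into the hidden slot, then turn it clockwise (seen from above) until its bow lines up with the green marks, and let go, leaving the key fully down in the lock. Do not force the lock and leave the mug, the pepper mill and the bowl where they are.

Things in the scene. Friction and masses are not known exactly. Their poses are not given: they have to be found in the camera images.
- key_bow (a point): Centre of the bow (grip) of the loose key, 69 mm above its tip. The bow is a red upright slab with a white spot, 36 mm wide (x) by 10 mm thick (y) by 34 mm high (z): pinch it across y, from above. Axes as key. Total height 86 mm. It looks and works the same after half a turn about z.
- key: The loose key, 60 to 110 g; origin at the centre of the flat lower end of its blade. z points up from tip to bow, x along the width of blade and bow, y through the thickness. Brass blade 24 mm wide, 5 mm thick, 32 mm long, then a round shank 10 mm thick and 20 mm long, then the bow. It starts upright, tip 10 mm above the work surface, in a slot of its stand, which it leaves straight up.
- lock_mouth (a point): Centre of the mouth of the lock, a fixed upright brass collar 48 mm across and 28 mm high on the chest's lid; mouth 108 mm above the work surface. z is up along the lock's axis; x is the open line, shown by green marks on opposite sides of the collar. Round bore 31 mm wide (37 mm in the top 4 mm). Key fully down: tip 28 mm below the mouth.
- lock_floor (a point): Point on the lock's axis on the floor of the lock, 28 mm below the mouth; axes as lock_mouth. Above it sits a rotor, hidden by a thin dust flap that the key passes freely: its rigid flat top lies 6 to 20 mm below the mouth, unknown. Its slot, 28.5 x 8.4 mm and open to the floor, starts 0.45 to 1.65 rad counter-clockwise (from above) of the open line. The blade enters within about 0.1 rad of it.
- chest: Blue knife chest, fixed, 160 (x) x 240 (y) mm, wooden lid top at 80 mm; origin at the centre of its underside. Its rotor, key in the slot, turns with the key against a steady 0.12 N m and stays where left. It starts against a hard stop: from there it turns only clockwise (from above), freely to 0.35 rad past the open line. The key may be re-gripped there. More than 30 N of contact between key and chest or lock damages it.
- stand: Fixed dark wooden block, 70 x 70 mm, 40 mm high, that holds the key; origin at the centre of its underside.
- mug_mid (a point): Centre of a loose red mug, 76 mm across and 90 mm high with a handle to its +y side; a bystander.
- mill_mid (a point): Centre of a loose dark wooden pepper mill, 54 mm across and 150 mm high; a bystander.
- bowl_mid (a point): Centre of a loose blue bowl, 110 mm across and 50 mm high; a bystander.

How it is judged:
On the way:
1. the key has dropped into the hidden slot (tip at least 24 mm below the mouth) while still more than 0.25 rad from the open line (z of key in the frame of lock_mouth below -0.024 m and horizontal distance between key and lock_mouth below 0.005 m and angle between the x axis of key and the x axis of lock_mouth, either way round above 0.25 rad), for 0.1 s.
At the end, for the whole second after the job is handed in: The key stands released in the lock, its tip at least 25 mm below the mouth and within 5 mm of the lock's axis, upright within 0.2 rad, at rest, its bow within 0.2 rad of the open line (green marks) (z of key in the frame of lock_mouth below -0.025 m and horizontal distance between key and lock_mouth below 0.005 m and angle between the x axis of key and the x axis of lock_mouth, either way round below 0.2 rad and angle between key's own z axis and vertical below 0.2 rad and linear speed of key below 0.01 m/s); the robot touches nothing.
It fails at once if the lock is forced: more than 30 N between the key and the chest with its lock (contact force between key and chest above 30 N).
It fails at once if the mug, mill or bowl is moved more than 20 mm or tipped (distance of any of mug_mid, mill_mid, bowl_mid from where it was at the start of the episode above 0.02 m or angle between any of mug_mid, mill_mid, bowl_mid's own z axis and vertical above 0.3 rad).
It also fails if it takes over 58 s, if anything falls off the work surface, if the arm or the gripper's body presses on something with over 40 N, if the wrist force passes 120 N, or if a joint passes its speed limit or range.

## Working session

There is one attempt and no reset: what is moved stays moved. The work goes in short steps, Python scripts to look and compute and a tool call to move; the robot and the scene stay as the last step left them, time stands still between calls to the robot, and variables do not carry over. Pictures are saved under pics/ and viewed, at most 10 in all, crops included, and the job is handed in when it is done.

Besides the shell and the picture viewer there is one more tool, called after ">>>" by a JSON object that holds its "method" and its "body", one argument or row to a line. apply_moves: Moves the arm, as the interface text tells. Its arguments: {"type":"object","properties":{"motion":{"type":"string"},"force":{"type":"number"}},"required":["motion"]}

```bash
mkdir -p pics; ls; cat > h.py <<'E'
import numpy as np,cv2
from cell import robot
def save(n,im): cv2.imwrite('pics/'+n+'.png',im[:,:,::-1])
def f(c): return 200/np.tan(np.radians(c['fovy'])/2)
def proj(c,X):
    p=np.array(X)@np.array(c['R']).T+c['t']; return p[...,:2]/p[...,2:]*f(c)+[c['cx'],c['cy']]
def ray(c,uv,z):
    R=np.array(c['R']);t=np.array(c['t']);o=-R.T@t
    d=R.T@np.array([(uv[0]-c['cx'])/f(c),(uv[1]-c['cy'])/f(c),1]); return o+d*(z-o[2])/d[2]
E
python3 - <<'E'
from h import *
s=robot.observe();print(s['tool_pos'],s['tool_rot'],s['opening'],s['contact_force'])
for n in['top','scene']:
    c=robot.read_camera(n);save(n,c['img'])
    for k in['key_bow','key','lock_mouth','chest','stand','mug_mid','mill_mid','bowl_mid']:
        print(n,k,[(np.round(d['centre'],3),round(d['score'],2)) for d in robot.search_frame(k,c)[:2]])
    print(-np.array(c['R']).T@c['t'])
E
```

```text
pics
[0.1381983  0.50604493 0.22602858] [-3.14002212e+00 -2.56195127e-04  2.87481216e+00] 0.09211571928106221 [-0.72494719  0.65269373 -0.96512883]
top key_bow [(array([0.459, 0.31 , 0.091]), 0.7)]
top key [(array([0.464, 0.307, 0.088]), 0.45)]
top lock_mouth [(array([ 0.519, -0.11 ,  0.092]), 0.94)]
top chest [(array([ 0.521, -0.142,  0.082]), 0.79), (array([ 0.305, -0.26 ,  0.104]), 0.73)]
top stand [(array([0.459, 0.299, 0.037]), 0.83), (array([ 0.516, -0.109,  0.092]), 0.38)]
top mug_mid [(array([ 0.791, -0.13 ,  0.049]), 0.79)]
top mill_mid [(array([ 0.304, -0.259,  0.106]), 0.8)]
top bowl_mid [(array([0.757, 0.25 , 0.025]), 0.55), (array([0.46 , 0.295, 0.039]), 0.19)]
[0.38492746 0.03724493 0.96807439]
scene key_bow [(array([0.471, 0.307, 0.091]), 0.46)]
scene key [(array([0.473, 0.306, 0.089]), 0.46)]
scene lock_mouth [(array([ 0.529, -0.114,  0.096]), 0.66)]
scene chest [(array([ 0.554, -0.128,  0.079]), 0.55)]
scene stand [(array([0.481, 0.306, 0.04 ]), 0.79)]
scene mug_mid [(array([ 0.788, -0.131,  0.051]), 0.87)]
scene mill_mid [(array([ 0.317, -0.261,  0.074]), 0.57), (array([ 0.529, -0.108,  0.099]), 0.37)]
scene bowl_mid [(array([0.74 , 0.251, 0.02 ]), 0.69), (array([ 0.32 , -0.262,  0.074]), 0.28)]
[0.97883216 0.08649698 0.73764782]
```

View pics/top.png

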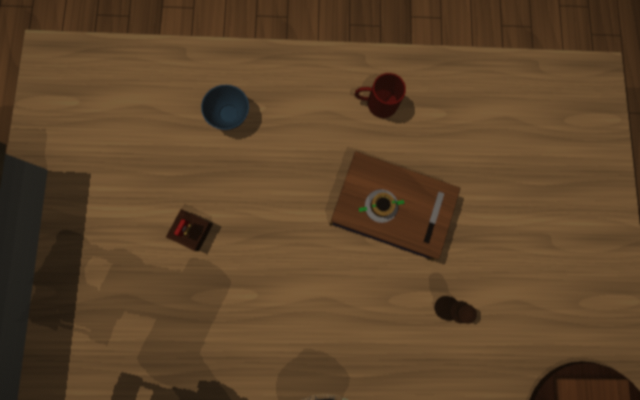

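```bash
python3 - <<'E'
from h import *
c=robot.read_camera('wrist');print(np.round(c['hand_eye'],3).tolist(),c['fovy'],c['cx'],c['cy'])
c=robot.read_camera('top')
im=c['img']
m=robot.trace('key_bow',c)[0]['pixels'];v,u=np.nonzero(m);print(len(u),u.mean(),v.mean(),cv2.minAreaRect(np.c_[u,v].astype(np.float32)))
for z in(0.079,0.096):print(ray(c,(u.mean(),v.mean()),z))
m=robot.trace('lock_mouth',c)
if m:
    v,u=np.nonzero(m[0]['pixels']);print(len(u),u.mean(),v.mean(),u.min(),u.max(),v.min(),v.max(),ray(c,(u.mean(),v.mean()),.108))
a=cv2.resize(im[int(v.mean())-35:int(v.mean())+35,int(u.mean())-35:int(u.mean())+35],(400,400),interpolation=2)
m=robot.trace('key_bow',c)[0]['pixels'];v,u=np.nonzero(m)
b=cv2.resize(im[int(v.mean())-35:int(v.mean())+35,int(u.mean())-35:int(u.mean())+35],(400,400),interpolation=2)
save('crop1',np.hstack([a,b]))
E
```

```text
[[-0.001, -0.968, -0.251, 0.068], [1.0, -0.001, -0.001, -0.001], [0.001, -0.251, 0.968, -0.157], [0.0, 0.0, 0.0, 1.0]] 70.45260170862221 324.94347194453553 201.9557712542897
178 182.52808988764045 228.58988764044943 ((182.84271240234375, 229.1516876220703), (11.765976905822754, 17.171966552734375), 32.00538635253906)
[0.46234501 0.30588896 0.079     ]
[0.46086471 0.30075222 0.096     ]
```

View pics/crop1.png

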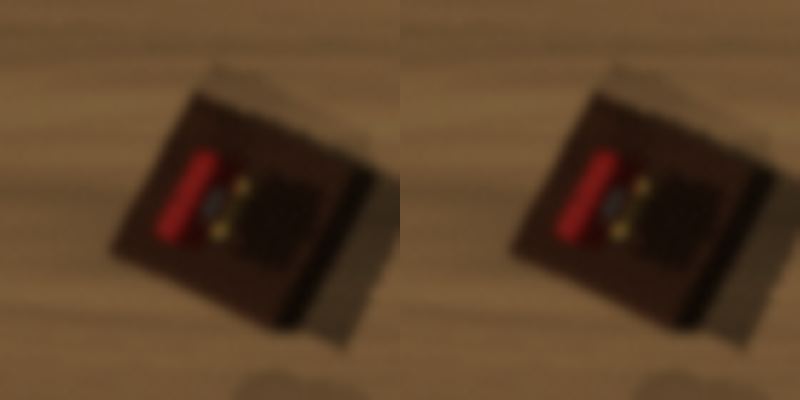

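The top view shows the key's red bow at about (182,229), pointing up and to the right (yaw about -0.5). The collar is at about (382,205), with green marks at (362,210) and (400,202). The lock tracer found nothing, so both halves of the crop show the key.

>>> {"method": "apply_moves", "body": {
  "motion": "100 -4.57 -1.41 0.4 0 0 0;100 -4.57 -1.41 0.4 0 0 0;100 -4.57 -1.41 0.4 0 0 0;100 -4.57 -1.41 0.4 0 0 0;100 -4.57 -1.41 0.4 0 0 0;100 -4.57 -1.41 0.4 0 0 0;100 -4.57 -1.41 0.4 0 0 0;100 -4.57 -1.41 0.4 0 0 0;100 0 0 0 0 0 0.12;100 0 0 0 0 0 0.12;100 0 0 0 0 0 0"
}}

```text
time: 2.52
tool_pos: [0.4614, 0.3011, 0.1946]
tool_rot: [-3.142, -0.0, 2.636]
contact_force: [-0.2, 0.3, 0.4]
opening: 0.0919
grip_force: 0.0
```

```bash
cat >> h.py <<'E'
from scipy.spatial.transform import Rotation as Ro
def wrist():
    s=robot.observe();c=robot.read_camera('wrist')
    T=np.eye(4);T[:3,:3]=Ro.from_euler('xyz',s['tool_rot']).as_matrix();T[:3,3]=s['tool_pos']
    W=np.linalg.inv(T@np.array(c['hand_eye']));c=dict(c);c['R']=W[:3,:3];c['t']=W[:3,3];return s,c
E
python3 - <<'E'
from h import *
s,c=wrist();print(s['tool_pos'],s['tool_rot'],s['time']);save('w1',c['img'])
for d in robot.search_frame('key_bow',c)[:2]:print(d)
m=robot.trace('key_bow',c)[0]['pixels'];v,u=np.nonzero(m);q=cv2.minAreaRect(np.c_[u,v].astype(np.float32));print(q)
for p in cv2.boxPoints(q):print(p,ray(c,p,.096))
E
```

```text
[0.46143192 0.3011385  0.19464556] [-3.14156991e+00 -9.45179204e-05  2.63560779e+00] 2.525
{'centre': [0.4615, 0.3129, 0.0952], 'score': 0.59}
((333.0, 197.5), (41.0, 14.0), 90.0)
[326. 177.] [0.43997735 0.31316919 0.096     ]
[340. 177.] [0.44618752 0.32434691 0.096     ]
[340. 218.] [0.48076124 0.30573379 0.096     ]
[326. 218.] [0.47431542 0.29412989 0.096     ]
```

View pics/w1.png

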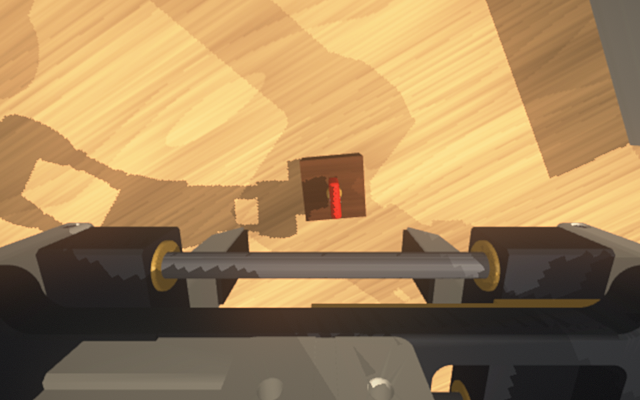

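```bash
python3 - <<'E'
from h import *
s,c=wrist()
save('w1c',cv2.resize(c['img'][145:230,290:380],(720,600*85*720//90//(600*680//600*0+680)) if 0 else (635,600),interpolation=cv2.INTER_CUBIC))
# model overlay search: fit slab to red mask
hsv=cv2.cvtColor(c['img'],cv2.COLOR_RGB2HSV);r=((hsv[...,0]<8)|(hsv[...,0]>172))&(hsv[...,1]>150)&(hsv[...,2]>60);r[:150]=0;r[235:]=0;r[:,:290]=0;r[:,380:]=0
white=robot.trace('key_bow',c)[0]['pixels']
M=r.astype(np.uint8)
best=[]
from scipy.optimize import minimize
def mask(p):
    x,y,a=p;R=np.array([[np.cos(a),-np.sin(a)],[np.sin(a),np.cos(a)]])
    P=[list(np.array([x,y])+R@[i*.018,j*.005])+[z] for i in(-1,1) for j in(-1,1) for z in(.062,.096)]
    h=cv2.convexHull((proj(c,P)*8).astype(np.int32));o=np.zeros((85*8,90*8),np.uint8);cv2.fillConvexPoly(o,h-np.array([290*8,145*8]),1);return cv2.resize(o.astype(np.float32),(90,85),interpolation=cv2.INTER_AREA)
for N,m in(('red',M),('net',white)):
    m=m[145:230,290:380].astype(np.float32)
    k=min((minimize(lambda p:np.abs(mask(p)-m).sum(),[.4617,.3086,a],method='Nelder-Mead',options=dict(initial_simplex=[[.4617,.3086,a],[.4667,.3086,a],[.4617,.3136,a],[.4617,.3086,a+.1]])) for a in(-.7,-.6,-.5,-.4)),key=lambda k:k.fun)
    print(N,m.sum(),k.x,k.fun)
E
```

```text
red 414.0 [ 0.46501936  0.30952158 -0.4253213 ] 63.765625
net 437.0 [ 0.46446975  0.30874866 -0.43162249] 92.140625
```

View pics/w1c.png

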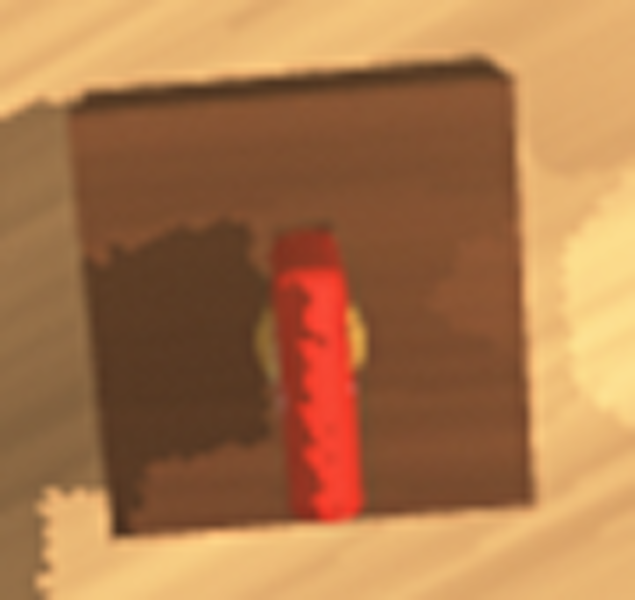

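The crop shows the bow's top face running from crop (308,268) to (327,520). It is tilted about 0.07 rad from the tool's x and sits about 9 mm to +y.

>>> {"method": "apply_moves", "body": {
  "motion": "100 0.1 0.88 2.0 0 0 -0.07;100 0 0 3 0 0 0;100 0 0 3 0 0 0;100 0 0 3 0 0 0;100 0 0 2.45 0 0 0;100 0 0 0 0 0 0;0 0 0 0 0 0 0;0 0 0 0 0 0 0;0 0 0 0 0 0 0;0 0 0 0 0 0 0;0 0 0 0 0 0 0;0 0 0 0 0 0 0",
  "force": 20
}}

```text
time: 4.28
tool_pos: [0.4647, 0.3094, 0.0603]
tool_rot: [3.141, 0.0, 2.705]
contact_force: [-0.1, 0.4, -0.2]
opening: 0.0362
grip_force: 0.0
```

>>> {"method": "apply_moves", "body": {
  "motion": "0 0 0 0 0 0 0;0 0 0 0 0 0 0;0 0 0 0 0 0 0;0 0 0 0 0 0 0"
}}

```text
time: 4.78
tool_pos: [0.4647, 0.3095, 0.0602]
tool_rot: [3.142, -0.0, 2.705]
contact_force: [0.6, -0.2, -0.7]
opening: 0.0101
grip_force: 20.0
```

>>> {"method": "apply_moves", "body": {
  "motion": "0 0 0 -1 0 0 0;0 0 0 -2.5 0 0 0;0 0 0 -3.5 0 0 0;0 0 0 -3.5 0 0 0;0 0 0 -3.5 0 0 0;0 0 0 -3 0 0 0;0 -1.2 -2.1 0 0 0 0;0 -2.3 -4.2 0 0 0 0;0 -2.3 -4.2 0 0 0 0;0 -2.3 -4.2 0 0 0 0;0 -2.3 -4.2 0 0 0 0;0 -2.3 -4.2 0 0 0 0;0 -2.3 -4.2 0 0 0 0;0 -2.3 -4.2 0 0 0 0;0 -2.3 -4.2 0 0 0 0;0 -2.3 -4.2 0 0 0 0;0 -1.2 -2.1 0 0 0 0;0 0 0 0 0 0 0;0 0 0 0 0 0 0"
}}

```text
time: 7.15
tool_pos: [0.4962, -0.1681, 0.2305]
tool_rot: [3.141, -0.0, 2.705]
contact_force: [-0.2, -0.4, -0.7]
opening: 0.0101
grip_force: 20.0
```

```bash
python3 - <<'E'
from h import *
s,c=wrist();print(s['tool_pos'],s['tool_rot'],s['opening'],s['contact_force']);save('w2',c['img'])
for n in('lock_mouth','lock_floor','key','key_bow'):
  for d in robot.search_frame(n,c)[:2]:print(n,d, proj(c,d['centre']))
E
```

```text
[ 0.49617158 -0.16806983  0.23045313] [ 3.14108987e+00 -2.11142175e-04  2.70494679e+00] 0.010088428591469648 [-0.21236611 -0.42826441 -0.65946116]
lock_mouth {'centre': [0.5109, -0.1163, 0.1048], 'score': 0.81} [377.82030183 188.19944564]
lock_floor {'centre': [0.5136, -0.1128, 0.1049], 'score': 0.91} [382.02224412 189.1428412 ]
key {'centre': [0.4868, -0.1637, 0.2619], 'score': 0.67} [326.56145327 251.17663127]
key_bow {'centre': [0.4849, -0.1643, 0.2653], 'score': 0.7} [323.72670295 251.32411296]
```

View pics/w2.png

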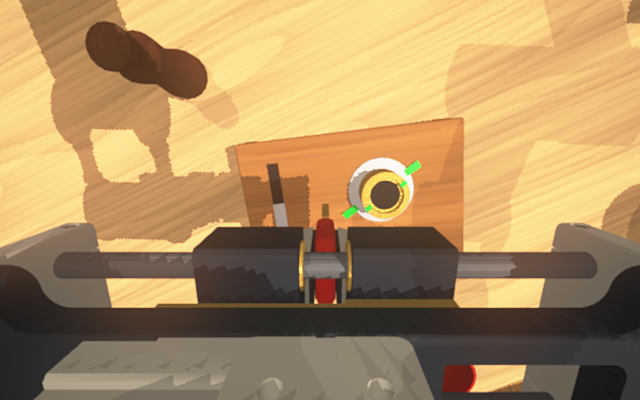

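The view shows the key held at (325,213). The lock's bore is at about (385,195), with green marks at (413,168) and (350,212). I'll measure these more finely.

```bash
python3 - <<'E'
from h import *
s,c=wrist();im=c['img']
x0,y0=335,145;cr=im[y0:y0+85,x0:x0+95]
save('w2c',cv2.resize(cr,(760,600*680//680*0+680 if 0 else 600),interpolation=cv2.INTER_NEAREST))
h=cv2.cvtColor(cr,cv2.COLOR_RGB2HSV)
g=(h[...,0]>45)&(h[...,0]<80)&(h[...,1]>120)
n,l,st,ce=cv2.connectedComponentsWithStats(g.astype(np.uint8))
for i in range(1,n):
    if st[i,4]>3:
        p=ce[i]+[x0,y0];print('g',st[i,4],p,ray(c,p,.108)[:2],ray(c,p,.08)[:2])
def circ(name,m,z):
    n,l,st,ce=cv2.connectedComponentsWithStats(m.astype(np.uint8))
    i=1+st[1:,4].argmax();cn=max(cv2.findContours((l==i).astype(np.uint8),0,1)[0],key=len)[:,0]+[x0,y0]
    W=np.array([ray(c,q,z)[:2] for q in cn]);print(name,st[i],cv2.minEnclosingCircle((W*1000).astype(np.float32)),cv2.fitEllipse((W*1000).astype(np.float32)))
Y,X=np.mgrid[:85,:95]
near=np.hypot(X+x0-385,Y+y0-195)<16
circ('dark',(h[...,2]<110)&near,.106)
br=(h[...,0]>18)&(h[...,0]<33)&(h[...,1]>130)&(h[...,2]>110)&(np.hypot(X+x0-385,Y+y0-193)<29)
br|=g&(np.hypot(X+x0-385,Y+y0-193)<25)
circ('brass',br,.108)
E
```

```text
g 114 [412.15789474 167.54385965] [ 0.50528718 -0.07780051] [ 0.51232843 -0.07156999]
g 29 [402.75862069 183.4137931 ] [ 0.51627515 -0.09197921] [ 0.52441564 -0.08716712]
g 102 [350.04901961 211.24509804] [ 0.52055076 -0.15164568] [ 0.52911897 -0.15280259]
g 28 [367.96428571 207.78571429] [ 0.52493939 -0.13349455] [ 0.53394664 -0.13283563]
dark [ 36  36  28  28 602] ((519.92822265625, -112.55951690673828), 14.345085144042969) ((519.8307495117188, -112.6418228149414), (27.48734474182129, 28.048784255981445), 40.830692291259766)
brass [ 27  26  47  47 927] ((519.7485961914062, -112.96900177001953), 24.694616317749023) ((519.9852905273438, -112.5901870727539), (46.74154281616211, 47.48347091674805), 96.85037231445312)
```

View pics/w2c.png

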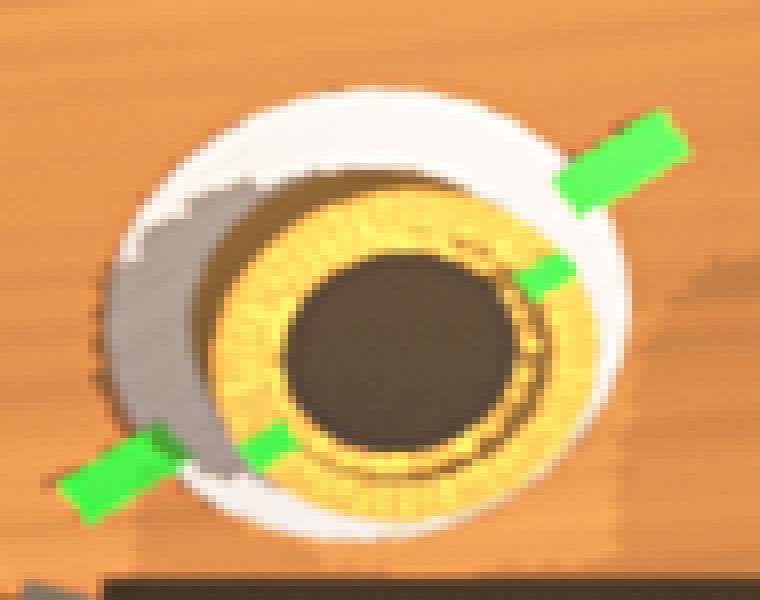

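>>> {"method": "apply_moves", "body": {
  "motion": "0 0.05 1.5 0 0 0 0;0 0.05 1.5 0 0 0 0;0 0.05 1.5 0 0 0 0;0 0.05 1.54 0 0 0 0;0 0 0 1 0 0 -0.15;0 0 0 1.5 0 0 -0.15;0 0 0 1.5 0 0 -0.15;0 0 0 1.25 0 0 -0.15;0 0 0 0.8 0 0 -0.145;0 0 0 0 0 0 0;0 0 0 0 0 0 0;0 0 0 0 0 0 0",
  "force": 10
}}

```text
time: 8.95
tool_pos: [0.5204, -0.1132, 0.1702]
tool_rot: [-3.141, 0.001, -2.835]
contact_force: [0.5, 0.3, -1.3]
opening: 0.01
grip_force: 10.0
```

```bash
python3 - <<'E'
from h import *
s,c=wrist();print(s['tool_pos'],s['tool_rot'],s['contact_force'],s['torque'],s['qpos']);a=c['img']
p=proj(c,[.52,-.1126,.108]).astype(int);print(p);w=cv2.resize(a[p[1]-45:p[1]+45,p[0]-45:p[0]+45],(400,400),interpolation=2)
c=robot.read_camera('scene');p=proj(c,[.52,-.1126,.115]).astype(int);print(p)
w2=cv2.resize(c['img'][p[1]-35:p[1]+35,p[0]-35:p[0]+35],(400,400),interpolation=2)
save('w3',np.hstack([w,w2]))
E
```

```text
[ 0.5204019  -0.11318715  0.17019605] [-3.14108886e+00  7.69702711e-04 -2.83478428e+00] [ 0.50700791  0.32875431 -1.33065647] [ 0.06067267  0.01487922 -0.00597708] [-3.58163661e-01  4.07147869e-01  1.59037281e+00  8.62534365e-05
  1.14315541e+00 -2.23580391e+00]
[326 214]
[256 184]
```

View pics/w3.png

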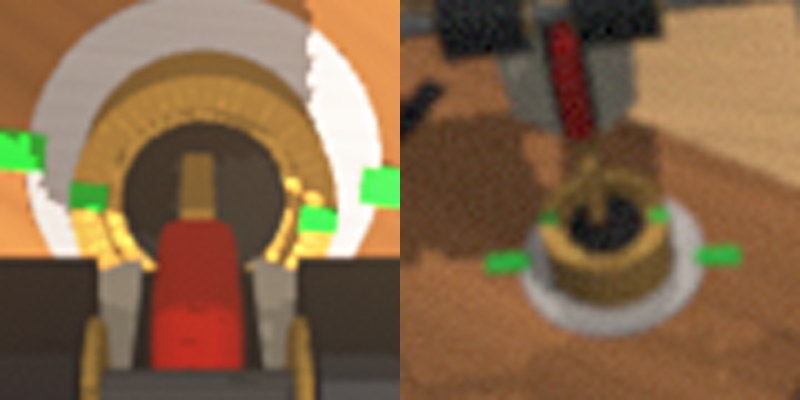

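The left half (wrist) shows the blade tip at crop (197,153) over the bore, whose centre column is 204. The right half (scene) shows the key just above the collar, roughly centred.

```bash
python3 - <<'E'
from h import *
s,c=wrist();R=Ro.from_euler('xyz',s['tool_rot']).as_matrix()
for n,uv,z in[('tip+x',(197,153),.1202),('collar top',(204,95),.108),('boreL',(123,200),.105),('boreR',(285,200),.105),('boreTop',(204,123),.105),('collL',(72,210),.108),('collR',(337,210),.108),('mL',(90,196),.108),('mR',(318,218),.108)]:
    p=ray(c,(326-45+uv[0]*.225,214-45+uv[1]*.225),z);print(n,p,(R.T@(p-s['tool_pos'])*1000).round(1))
E
```

```text
tip+x [ 0.50793311 -0.11728599  0.1202    ] [13.  -0.1 49.9]
collar top [ 0.50044041 -0.11834841  0.108     ] [20.5  1.2 62. ]
boreL [ 0.52445365 -0.12639254  0.105     ] [  0.  -13.7  65.1]
boreR [ 0.51542867 -0.09787431  0.105     ] [ 0.  16.2 65.1]
boreTop [ 0.50601058 -0.11656076  0.105     ] [14.6  1.2 65.1]
collL [ 0.52816121 -0.13482204  0.108     ] [ -1.  -22.9  62.1]
collR [ 0.51356625 -0.08870496  0.108     ] [-1.  25.5 62.1]
mL [ 0.52460909 -0.13243908  0.108     ] [  1.7 -19.6  62.1]
mR [ 0.51606088 -0.09151354  0.108     ] [-2.5 22.  62.1]
```

>>> {"method": "apply_moves", "body": {
  "motion": "0 -0.1 0.12 0 0 0 0;0 0 0 0.5 0 0 0;0 0 0 0.3 0 0 0;0 0 0 0.3 0 0 0;0 0 0 0.2 0 0 0;0 0 0 0.2 0 0 0;0 0 0 0 0 0 0;0 0 0 0 0 0 0"
}}

```text
time: 10.1
tool_pos: [0.5207, -0.1118, 0.1548]
tool_rot: [-3.142, 0.0, -2.833]
contact_force: [0.1, 0.2, -0.5]
opening: 0.0102
grip_force: 10.0
```

>>> {"method": "apply_moves", "body": {
  "motion": "0 0 0 0.1 0 0 0;0 0 0 0.1 0 0 0;0 0 0 0.1 0 0 0;0 0 0 0 0 0 0"
}}

```text
time: 10.6
tool_pos: [0.5206, -0.1118, 0.1516]
tool_rot: [3.141, -0.0, -2.833]
contact_force: [-0.2, 0.8, -0.3]
opening: 0.0098
grip_force: 10.0
```

>>> {"method": "apply_moves", "body": {
  "motion": "0 0 0 0.1 0 0 0;0 0 0 0.1 0 0 0;0 0 0 0 0 0 0"
}}

```text
time: 10.98
tool_pos: [0.5206, -0.1118, 0.1496]
tool_rot: [3.141, -0.0, -2.833]
contact_force: [-0.1, -1.2, -0.3]
opening: 0.01
grip_force: 10.0
```

>>> {"method": "apply_moves", "body": {
  "motion": "0 0 0 0.1 0 0 0;0 0 0 0.05 0 0 0;0 0 0 0 0 0 0"
}}

```text
time: 11.35
tool_pos: [0.5207, -0.1118, 0.1482]
tool_rot: [3.141, -0.0, -2.833]
contact_force: [-0.1, 0.5, -0.3]
opening: 0.01
grip_force: 10.0
```

>>> {"method": "apply_moves", "body": {
  "motion": "0 0 0 0.1 0 0 0;0 0 0 0.05 0 0 0;0 0 0 0 0 0 0"
}}

```text
time: 11.72
tool_pos: [0.5207, -0.1118, 0.1466]
tool_rot: [3.141, -0.0, -2.833]
contact_force: [0.1, 0.2, -0.8]
opening: 0.0095
grip_force: 10.0
```

>>> {"method": "apply_moves", "body": {
  "motion": "0 0 0 0.1 0 0 0;0 0 0 0.05 0 0 0;0 0 0 0 0 0 0"
}}

```text
time: 12.1
tool_pos: [0.5208, -0.1119, 0.1456]
tool_rot: [-3.141, 0.0, -2.833]
contact_force: [-2.0, 0.4, 4.5]
opening: 0.0099
grip_force: 10.0
```

>>> {"method": "apply_moves", "body": {
  "motion": "0 0 0 0.03 0 0 0.06;0 0 0 0 0 0 0.06;0 0 0 0 0 0 0.06;0 0 0 0 0 0 0.06"
}}

```text
time: 12.6
tool_pos: [0.5213, -0.1121, 0.1456]
tool_rot: [-3.141, 0.002, -3.075]
contact_force: [0.3, 1.0, 5.1]
opening: 0.0097
grip_force: 10.0
```

```bash
cat > o.py <<'E'
from h import *
s=robot.observe();print(np.round(s['tool_pos'],4),s['tool_rot'][2]%(2*np.pi),np.round(s['contact_force'],1),np.round(s['torque'],3),s['opening'])
E
python3 o.py
```

```text
[ 0.5213 -0.1121  0.1456] 3.207867372841465 [0.3 1.  5.1] [ 0.025  0.078 -0.002] 0.009676099071524108
```

>>> {"method": "apply_moves", "body": {
  "motion": "0 0 0 0 0 0 0.06;0 0 0 0 0 0 0.06;0 0 0 0 0 0 0.06;0 0 0 0 0 0 0.06"
}}

```text
time: 13.1
tool_pos: [0.5213, -0.1121, 0.1456]
tool_rot: [-3.141, 0.002, 2.968]
contact_force: [1.0, 0.0, 4.3]
opening: 0.0101
grip_force: 10.0
```

>>> {"method": "apply_moves", "body": {
  "motion": "0 0 0 0 0 0 0.06;0 0 0 0 0 0 0.06;0 0 0 0 0 0 0.06"
}}

```text
time: 13.48
tool_pos: [0.5213, -0.1121, 0.1456]
tool_rot: [3.142, 0.002, 2.788]
contact_force: [1.0, 0.1, 3.8]
opening: 0.0098
grip_force: 10.0
```

```bash
python3 o.py
```

```text
[ 0.5213 -0.1121  0.1456] 2.7878768433436645 [1.  0.1 3.8] [-0.058 -0.032  0.032] 0.009843922468916497
```

>>> {"method": "apply_moves", "body": {
  "motion": "0 0.05 0 0.02 0 0 0.06;0 0 0 0 0 0 0.06;0 0 0 0 0 0 0.06"
}}

```text
time: 13.85
tool_pos: [0.5209, -0.112, 0.1453]
tool_rot: [3.141, 0.002, 2.608]
contact_force: [-0.8, -0.3, 3.4]
opening: 0.0103
grip_force: 10.0
```

>>> {"method": "apply_moves", "body": {
  "motion": "0 0 0 0 0 0 0.06;0 0 0 0 0 0 0.06;0 0 0 0 0 0 0.06"
}}

```text
time: 14.22
tool_pos: [0.5203, -0.1118, 0.1446]
tool_rot: [3.141, 0.0, 2.428]
contact_force: [0.6, -0.1, -1.6]
opening: 0.0097
grip_force: 10.0
```

>>> {"method": "apply_moves", "body": {
  "motion": "0 0 0 0 0 0 0.06;0 0 0 0 0 0 0.06;0 0 0 0 0 0 0.06"
}}

```text
time: 14.6
tool_pos: [0.5201, -0.1116, 0.1444]
tool_rot: [-3.141, -0.0, 2.248]
contact_force: [-0.5, 0.1, -1.2]
opening: 0.0099
grip_force: 10.0
```

```bash
python3 o.py
```

```text
[ 0.5201 -0.1116  0.1444] 2.2478049058608995 [-0.5  0.1 -1.2] [ 0.001  0.056 -0.045] 0.009859944424653455
```

>>> {"method": "apply_moves", "body": {
  "motion": "0 0 0 0.07 0 0 0;0 0 0 0.07 0 0 0;0 0 0 0 0 0 0"
}}

```text
time: 14.98
tool_pos: [0.5201, -0.1116, 0.1431]
tool_rot: [-3.141, -0.0, 2.25]
contact_force: [-0.4, 0.6, -0.7]
opening: 0.0097
grip_force: 10.0
```

```bash
python3 o.py
```

```text
[ 0.5201 -0.1116  0.1431] 2.2504608986773005 [-0.4  0.6 -0.7] [-0.052  0.01   0.058] 0.009732945655901399
```

Captured: it goes down without resistance.

>>> {"method": "apply_moves", "body": {
  "motion": "0 0 0 0.1 0 0 0;0 0 0 0.1 0 0 0;0 0 0 0.1 0 0 0;0 0 0 0 0 0 0"
}}

```text
time: 15.48
tool_pos: [0.5202, -0.1117, 0.1402]
tool_rot: [-3.142, -0.0, 2.25]
contact_force: [0.4, 0.6, -0.8]
opening: 0.0103
grip_force: 10.0
```

>>> {"method": "apply_moves", "body": {
  "motion": "0 0 0 0.1 0 0 0;0 0 0 0.1 0 0 0;0 0 0 0.1 0 0 0;0 0 0 0 0 0 0"
}}

```text
time: 15.98
tool_pos: [0.5202, -0.1116, 0.1372]
tool_rot: [-3.142, -0.0, 2.25]
contact_force: [-0.4, 0.2, -0.8]
opening: 0.0101
grip_force: 10.0
```

>>> {"method": "apply_moves", "body": {
  "motion": "0 0 0 0.1 0 0 0;0 0 0 0.1 0 0 0;0 0 0 0.1 0 0 0;0 0 0 0 0 0 0"
}}

```text
time: 16.48
tool_pos: [0.5202, -0.1116, 0.1342]
tool_rot: [-3.142, -0.0, 2.25]
contact_force: [-0.2, -0.7, -1.6]
opening: 0.0098
grip_force: 10.0
```

>>> {"method": "apply_moves", "body": {
  "motion": "0 0 0 0.1 0 0 0;0 0 0 0.1 0 0 0;0 0 0 0 0 0 0"
}}

```text
time: 16.85
tool_pos: [0.5202, -0.1116, 0.1322]
tool_rot: [3.142, -0.0, 2.25]
contact_force: [-0.2, -0.6, -0.3]
opening: 0.0099
grip_force: 10.0
```

```bash
python3 o.py
```

```text
[ 0.5202 -0.1116  0.1322] 2.249790361754121 [-0.2 -0.6 -0.3] [-0.074  0.048 -0.019] 0.0098575353211464
```

>>> {"method": "apply_moves", "body": {
  "motion": "0 0 0 0.1 0 0 0;0 0 0 0.05 0 0 0;0 0 0 0 0 0 0"
}}

```text
time: 17.23
tool_pos: [0.5202, -0.1116, 0.1308]
tool_rot: [3.142, -0.0, 2.25]
contact_force: [0.5, -0.5, 0.1]
opening: 0.01
grip_force: 10.0
```

>>> {"method": "apply_moves", "body": {
  "motion": "0 0 0 0.05 0 0 0;0 0 0 0.02 0 0 0;0 0 0 0 0 0 0"
}}

```text
time: 17.6
tool_pos: [0.5202, -0.1117, 0.1302]
tool_rot: [3.141, 0.0, 2.25]
contact_force: [-1.7, 0.3, -0.3]
opening: 0.01
grip_force: 10.0
```

>>> {"method": "apply_moves", "body": {
  "motion": "0 0 0 0 0 0 0;0 0 0 0 0 0 0.06;0 0 0 0 0 0 0.06;0 0 0 0 0 0 0.06;0 0 0 0 0 0 0.06;0 0 0 0 0 0 0",
  "force": 20
}}

```text
time: 18.35
tool_pos: [0.5207, -0.1115, 0.1302]
tool_rot: [3.141, 0.0, 2.01]
contact_force: [2.3, 1.1, -1.3]
opening: 0.0097
grip_force: 20.0
```

```bash
python3 o.py
```

```text
[ 0.5207 -0.1115  0.1302] 2.0104983393360527 [ 2.3  1.1 -1.3] [ 0.131 -0.375  0.07 ] 0.009695430279577989
```

>>> {"method": "apply_moves", "body": {
  "motion": "0 0 0 0 0 0 0.06;0 0 0 0 0 0 0.06;0 0 0 0 0 0 0.06;0 0 0 0 0 0 0.06;0 0 0 0 0 0 0;0 0 0 0 0 0 0"
}}

```text
time: 19.1
tool_pos: [0.5207, -0.1115, 0.1302]
tool_rot: [3.14, 0.0, 1.771]
contact_force: [3.4, 1.6, -0.3]
opening: 0.0099
grip_force: 20.0
```

```bash
python3 o.py;python3 - <<'E'
from h import *
s,c=wrist();p=proj(c,[.52,-.1126,.108]).astype(int);w=cv2.resize(c['img'][p[1]-45:p[1]+45,p[0]-45:p[0]+45],(400,400),interpolation=2)
c=robot.read_camera('scene');p=proj(c,[.52,-.1126,.115]).astype(int)
w2=cv2.resize(c['img'][p[1]-35:p[1]+35,p[0]-35:p[0]+35],(400,400),interpolation=2)
save('w4',np.hstack([w,w2]))
E
```

```text
[ 0.5207 -0.1115  0.1302] 1.7714304976814148 [ 3.4  1.6 -0.3] [ 0.364 -0.672  0.127] 0.009917017502176103
```

View pics/w4.png

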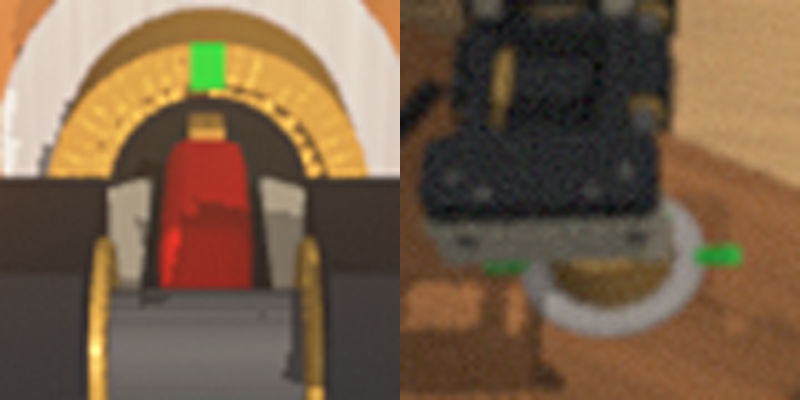

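The blade at crop (207,127) lines up with the green mark at (208,65). The torque of 0.127 N m shows the rotor turned with the key. Now I'll release it and back off straight up.

>>> {"method": "apply_moves", "body": {
  "motion": "30 0 0 0 0 0 0;30 0 0 0 0 0 0;30 0 0 0 0 0 0;30 0 0 0 0 0 0;30 0 0 -0.5 0 0 0;30 0 0 -2 0 0 0;30 0 0 -3 0 0 0;30 0 0 -3 0 0 0;30 0 0 -3 0 0 0;30 0 5 0 0 0 0;30 0 3 0 0 0 0;30 0 0 0 0 0 0;30 0 0 0 0 0 0"
}}

```text
time: 20.82
tool_pos: [0.598, -0.0959, 0.245]
tool_rot: [-3.141, -0.0, 1.77]
contact_force: [-0.3, 0.4, 0.1]
opening: 0.0271
grip_force: 0.0
```

```bash
python3 o.py;python3 - <<'E'
from h import *
s,c=wrist();print(s['time']);p=proj(c,[.52,-.1126,.12]).astype(int);print(p)
w=cv2.resize(c['img'][max(p[1]-45,0):p[1]+45,max(p[0]-45,0):p[0]+45],(400,400),interpolation=2)
for d in robot.search_frame('key_bow',c)[:1]:print(d)
c=robot.read_camera('scene');p=proj(c,[.52,-.1126,.13]).astype(int)
for d in robot.search_frame('key_bow',c)[:1]:print(d)
for z in(.132,.166):print(p-35,(proj(c,[.5205,-.112,z])-p+35)*400/70+[400,0])
w2=cv2.resize(c['img'][p[1]-35:p[1]+35,p[0]-35:p[0]+35],(400,400),interpolation=2)
save('w5',np.hstack([w,w2]))
E
```

```text
[ 0.598  -0.0959  0.245 ] 1.7699076162206588 [-0.3  0.4  0.1] [-0.09  -0.011 -0.018] 0.02709974745700408
20.825
[248 196]
{'centre': [0.5245, -0.1035, 0.1622], 'score': 0.73}
{'centre': [0.5377, -0.0987, 0.0815], 'score': 0.47}
[220 144] [603.30963233 202.46921434]
[220 144] [591.27988674 143.40133204]
```

View pics/w5.png

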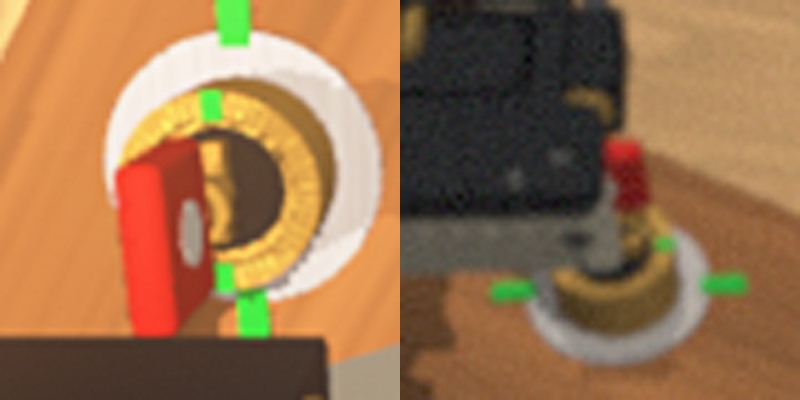

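The key stands in the lock with its bow along the green line, but a gripper finger partly hides it. I'll back away and check height, tilt and angle with a model fit.

>>> {"method": "apply_moves", "body": {
  "motion": "30 0 0 -3 0 0 0;30 0 0 -3 0 0 0;30 -3 0 0 0 0 0;30 -4 0 0 0 0 0;30 -3 0 0 0 0 0;30 0 0 0 0 0 0;30 0 0 0 0 0 0"
}}

```text
time: 21.9
tool_pos: [0.618, -0.1934, 0.3052]
tool_rot: [3.142, -0.001, 1.77]
contact_force: [0.1, 0.5, 0.0]
opening: 0.0274
grip_force: 0.0
```

```bash
cat > fit.py <<'E'
from h import *
from scipy.optimize import minimize
C=[]
for n in('wrist','scene','top'):
    c=wrist()[1] if n=='wrist' else robot.read_camera(n)
    p=proj(c,[.5205,-.112,.15]);x0,y0=(p-40).astype(int)
    h=cv2.cvtColor(c['img'],cv2.COLOR_RGB2HSV);r=((h[...,0]<7)|(h[...,0]>172))&(h[...,1]>150)&(h[...,2]>40)
    if x0<0 or y0<0 or x0>560 or y0>320: print(n,'out',p);continue
    m=r[y0:y0+80,x0:x0+80].astype(np.uint8)
    nn,l,st,ce=cv2.connectedComponentsWithStats(m)
    if nn<2: print(n,'none');continue
    i=1+st[1:,4].argmax();cn=cv2.findContours((l==i).astype(np.uint8),0,2)[0]
    o=np.zeros((80,80),np.uint8);cv2.fillConvexPoly(o,cv2.convexHull(np.vstack(cn)),1);m=o.astype(np.float32)
    print(n,st[i]);C.append((c,x0,y0,m))
    save('f_'+n,cv2.resize(c['img'][y0:y0+80,x0:x0+80],(400,400),interpolation=2))
P0=np.array([[i*.018,j*.005,k] for i in(-1,1) for j in(-1,1) for k in(.052,.086)])
def mk(q,c,x0,y0):
    x,y,z,a,tx,ty=q;P=Ro.from_euler('zxy',[a,tx,ty]).apply(P0) if 0 else (Ro.from_rotvec([tx,ty,0])*Ro.from_euler('z',a)).apply(P0)
    h=cv2.convexHull(((proj(c,P+[x,y,z])-[x0,y0])*8).astype(np.int32));o=np.zeros((640,640),np.uint8);cv2.fillConvexPoly(o,h,1);return cv2.resize(o.astype(np.float32),(80,80),interpolation=cv2.INTER_AREA)
S=np.array([.003,.003,.004,.15,.08,.08])
def go(L,z0):
    cost=lambda u:sum(np.abs(mk(q0+u*S,c,a,b)-m).sum()/m.sum() for c,a,b,m in L)
    q0=np.array([.5205,-.112,z0,1.775,0,0])
    k=minimize(cost,np.zeros(6),method='Nelder-Mead',options=dict(initial_simplex=np.vstack([np.zeros(6),np.eye(6)]),maxiter=900));return k.fun,(q0+k.x*S).round(4)
for z in(.08,.09):print(go(C,z))
for L in C:print(go([L],.08))
E
python3 fit.py
```

```text
wrist [ 31  20  18  39 470]
scene [ 31  34  19  13 156]
top [ 32  36  19  10 108]
(np.float64(0.5750784873962402), array([ 0.5179, -0.1114,  0.0776,  1.8575,  0.01  ,  0.0332]))
(np.float64(0.5698451995849609), array([ 0.5172, -0.1107,  0.0772,  1.8678,  0.0226,  0.0407]))
(np.float64(0.0833054780960083), array([ 0.5138, -0.1095,  0.0744,  1.8034,  0.0382,  0.0803]))
(np.float64(0.1721712052822113), array([ 0.5192, -0.1117,  0.08  ,  1.871 , -0.0073,  0.0414]))
(np.float64(0.20412500202655792), array([ 0.5203, -0.1114,  0.0805,  1.8598,  0.0096, -0.0101]))
```

```bash
python3 -c "
from cell import robot;print(robot.hand_in())"
```

```text
the job is handed in; nothing more can be done
None
```

The key dropped into the hidden slot and was turned clockwise to the green marks, then released. A final camera fit put it fully down, nearly upright and within about 0.1 rad of the marks; I handed the job in at about 22 s, with no verdict returned.

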